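# Press a bush home with the bench locking clamp and release it

### The job

Press the brass bush fully home in its blue carrier block with the bench locking clamp: squeeze the red handle toward the fixed handle, gently, until it snaps over centre, and let go so that the clamp stays locked by itself for a moment. Then pull the yellow-tipped release lever until the clamp springs open, and let the lever return. Do not strain the handle against its stop or the lever, do not touch the bush, and leave everything else where it is.

Things in the scene. Friction and masses are not known exactly. Their poses are not given: they have to be found in the camera images.
- clamp: Locking pliers lying flat on a dark base plate (125 x 325 x 12) bolted to the bench. Handles and jaws move in a level plane 70 above the bench. Origin on the bench under the pivot; z up; y from the pivot to the handles' tails (jaws on -y); x from the moving handle's side to the fixed one's. Plate spans x -40 to 85, y -150 to 175. Fixed handle along x 52 to 58, y 30 to 130. Nothing is over 108 high.
- handle: Moving red handle, a bar 14 wide, 18 tall, from 15 to 130 from the pivot. Origin on the pivot, at the bar's mid-height, 70 above the bench; its y points along the bar to its tail. Open, it leans 0.45 to 0.95 rad from the clamp's y to its -x side. Push its outer (-x) side towards the fixed handle. A dark toggle arm lies under it, 39 to 49 high. Over 20 N of the fingers strains the handle.
- handle_push (a point): Point on the bar's middle line, 112 from the pivot, 70 above the bench. Pushed here the handle first gives way with 1 to 4 N; then the jaw bites and it resists with some 10 to 16 N, which fades to nothing at the dead centre, about 30 mm after the bite. Past that it snaps ahead by itself, 5 mm, to a hard stop and stays. Released earlier it springs open.
- screw (a point): Brass adjusting screw at the tail of the fixed handle. It is set differently each time, which shifts bite, dead centre and stop of the handle together: dead centre comes where the handle leans anything from 0.02 to 0.30 rad to -x of the clamp's y axis, the stop 0.05 rad further on. The setting cannot be read off, nor from the open handle: feel for the bite, the fading and the stop.
- release: Release lever, a steel bar 10 thick between the handles, hinged at clamp x 24, y 75. Origin on its hinge, 70 above the bench; its y points to the tab and is parallel to the clamp's y at rest. It swings to the clamp's -x side, up to a stop at 1.0 rad, and springs back when let go. Over 20 N of the fingers strains it.
- release_tab (a point): Yellow upright pin at the release lever's end, 12 in diameter, 105 from the hinge, beyond the handles' tails; it stands from 65 to 105 above the bench, this point on its axis at 90. Hook it from its +x side with shut fingers, or pinch it.
- nub (a point): Top of the nub, a pin on the release lever 40 from its hinge, reaching down beside the toggle arm. As the tab is pulled the nub meets the arm of the locked clamp (after about 0.2 rad) and drives it back over dead centre (at 0.3 to 0.5 rad), taking up to about 8 N at the tab; the handle then springs open by itself and the pull goes light.
- nose (a point): Tip of the moving jaw's round nose, which faces the bush, 70 above the bench. The handle drives it: at clamp x about 16 once it bites and when locked, at x 2 to 11 when open.
- bush: Brass flange bush in the blue carrier block (35 x 44 x 36, clamp x 20 to 55, y -129 to -85) on the fixed jaw. Head 28 across, 4 thick; origin at the centre of its outer face, 70 above the bench. It slides along the clamp's x only, held by friction: home, its head lies on the block (face at x = 16); it starts 4 to 6 proud. The shutting jaw's nose pushes it home.
- tray: blue open parts tray, 160 x 120 x 35, fixed in place by its weight; origin under its centre. Leave alone.
- spare_a: spare brass flange bush lying in the tray (28 across, 26 tall), origin under its centre. Leave alone.
- spare_b: as spare_a.
- spare_c: spare brass flange bush (28 across, 26 tall) standing on the bench beside the clamp's jaw end. Leave alone.
- hexkey: black L-shaped hex key, 110 x 39 x 8, lying on the bench on the clamp's far side; origin under the middle of the long leg. Leave alone.
- wrench: steel wrench lying on the bench on the right. Leave alone.
- brush: brush lying on the bench on the left. Leave alone.
- fluid: closed white bottle with orange cap, 60 across, 140 tall. Leave alone.

How it is judged:
On the way, in this order (a step that is already met when the one before it is completed fails the run):
1. the clamp stays locked by itself, untouched, with the bush pressed home (x of nose in the frame of clamp above 0.0145 m and x of bush in the frame of clamp above 0.014 m and contact force between each of the fingers, the arm and handle below 0.3 N and contact force between each of the fingers, the arm and release below 0.3 N), for 0.4 s.
2. the release lever is pulled while the clamp is still locked (x of nose in the frame of clamp above 0.0145 m and angle between the y axis of release and the y axis of clamp, either way round above 0.1 rad), for 0.02 s.
At the end, for the whole second after the job is handed in: The bush is home (its head within 2 mm of the carrier block), the clamp is open (the jaw's nose at least 3.5 mm back from where it is when shut) and at rest, the release lever is back within 0.1 rad of its rest position, and the robot touches neither handle nor lever (x of bush in the frame of clamp above 0.014 m and x of nose in the frame of clamp below 0.0125 m and angle between the y axis of release and the y axis of clamp, either way round below 0.1 rad and angular speed of handle below 0.1 rad/s and contact force between each of the fingers, the arm and handle below 0.3 N and contact force between each of the fingers, the arm and release below 0.3 N).
It fails at once if the fingers load the handle with more than 20 N (contact force between any of the fingers, the arm and handle above 20 N).
It fails at once if the fingers load the release lever with more than 20 N (contact force between any of the fingers, the arm and release above 20 N).
It fails at once if the robot pushes on the bush itself (contact force between any of the fingers, the arm and bush above 2 N).
It fails at once if another thing on the bench is moved by more than 20 mm (distance of any of tray, spare_a, spare_b, spare_c, hexkey, wrench, brush, fluid from where it was at the start of the episode above 0.02 m).
It also fails if it takes over 64 s, if anything falls off the work surface, if the arm or the gripper's body presses on something with over 40 N, if the wrist force passes 120 N, or if a joint passes its speed limit or range.

### The arm

A 6-joint arm with a two-finger parallel gripper is mounted at the origin on the work surface. World frame = base frame: x ahead of the robot, y to its left, z up, the work surface at z = 0. Lengths are in m, angles in rad, forces in N, time in s.
With the tool pointing down it reaches from about 0.25 to 0.775 m from the base axis. Payload 4 kg.
Tool frame: the origin (TCP) lies midway between the tips of the shut fingers; the grasp point (between the pads) lies 19 mm behind it; z points along the fingers, y is the direction in which the jaws open and shut (so a half turn about z gives the same grasp; the last joint's range is limited). The gripper opens to 94 mm and grips with 3 to 60 N. Pads are 16 mm wide; open, the fingers measure 119 mm over their backs; the gripper's body (75 mm by 177 mm) begins 78 mm behind the grasp point.
Start: joints at [1.192, 0.087, 1.371, -0, 1.684, -0.103], TCP at [0.15, 0.529, 0.206] pointing down, gripper open.
Joint ranges: [-3.1, 3.1], [-0.76, 2.03], [0.27, 2.55], [-1.08, 4.22], [0.17, 2.65], [-2.57, 2.57]. Speed limits (rad/s): [2.79, 2.79, 3.14, 3.14, 3.14, 3.14].

### API

Orientations are given as [roll, pitch, yaw] about the fixed x, y, z axes, in that order (R = Rz(yaw) Ry(pitch) Rx(roll)).
In Python, from bench import robot, cams gives the robot as it stands.
- The arm moves only by the tool step_arm, never from a script. Its argument "plan" is a list that holds one entry, the list of rows, each a list of 5 numbers: the shift along the world's x, y, z in mm, then the turn about the world's z in rad, then the opening in per cent of the stroke, from 0 (shut) to 100 (fully open). In form: [[[tx, ty, tz, turn, fingers], ...]]. A call has 1 to 8 rows; each row is the pose to reach, as a shift and turn from the pose commanded when the call began; what a row does not reach only later rows make up. A row lasts 1/12 s, in which the tool goes at most 41.7 mm and 7.16 degrees, less where a joint would pass 70% of its speed; a pose out of reach is approached as far as the arm can. A call with a gripper value outside its range is refused whole. The fingers move at their own pace and stop on an object; the grip force is fixed at half the most. Time passes only in rows, so rows that repeat a pose let the fingers close. It gives the time, the measured TCP pose, the force and the opening at its end, in the units of the state.
- robot.get_obs(): the state, without advancing time (a new reading comes with each control period).
- cams.snapshot(name): name is "side" or "top"; returns a dict with "frame" (400x640x3 uint8, red, green, blue), "camera_matrix" (3x3 intrinsics, pixels), "origin" and "attitude" of the camera in the world. Camera axes: x right, y down, z forward; pixel columns grow to the right and rows downward; lengths in m; the calibration is good to about 2 mm. A picture is of the moment at which its call begins. There is no depth.
- robot.close_job(): hands the job in, once; it reports no verdict.
The state is a dict: "time": time; "joint_positions": joint angles; "qvel": joint speeds; "joint_torque": joint torques, N m; "tool_pos": TCP position; "ee_rot": TCP orientation; "wrist_force": force on the tool from outside, world axes, zero at the start; "wrist_torque": the same for the moment, N m; "width": finger opening in m.
Only numpy, scipy, OpenCV 4.12 (cv2) and the standard library are available. Lean on these libraries where they do the work, as an engineer would, in place of code of your own. Each camera call takes 0.05 s, during which the arm holds its last target. There are 200 camera calls.

## Working session

There is one attempt and no reset: what is moved stays moved. The work goes in short steps, Python scripts to look and compute and a tool call to move; the robot and the scene stay as the last step left them, time stands still between calls to the robot, and variables do not carry over. Pictures are saved under pics/ and viewed, about 8 in all and at most 12, crops included, and the job is handed in when it is done.

Besides the shell and the picture viewer there is one more tool, called after "Call:" by a JSON object that holds its "op" and its "data". step_arm: Moves the arm, as the interface text tells. Its arguments: {"type":"object","properties":{"plan":{"type":"array"}},"required":["plan"]}

```bash
mkdir -p pics; cat > h.py <<'E'
import numpy as np,cv2
from bench import robot,cams
from scipy.spatial.transform import Rotation as R
def ray(s,u,v,z):
    K=np.array(s["camera_matrix"]);a=np.array(s["attitude"])
    M=a if a.shape==(3,3) else (R.from_quat(a).as_matrix() if a.size==4 else R.from_euler('xyz',a).as_matrix())
    d=M@np.linalg.inv(K)@np.array([u,v,1.]);o=np.array(s["origin"])
    return (o+d*(z-o[2])/d[2])
E
python3 - <<'E'
from h import *
import pickle
for n in("top","side"):
    s=cams.snapshot(n);pickle.dump(s,open(n+".pkl","wb"));cv2.imwrite(f"pics/{n}0.png",s["frame"][:,:,::-1])
    print(n,s["camera_matrix"],s["origin"],s["attitude"])
o=robot.get_obs();print(o)
E
```

```text
top [[498.65338744   0.         319.17127479]
 [  0.         498.65338744 207.29731038]
 [  0.           0.           1.        ]] [0.23411996 0.00401718 1.45659966] [-2.94307963 -0.00474287 -1.5938306 ]
side [[474.77009515   0.         317.36653963]
 [  0.         474.77009515 201.03794341]
 [  0.           0.           1.        ]] [0.31749108 1.16952935 0.7573467 ] [-2.08435615  0.00742215 -2.96878721]
{'time': 0.1, 'joint_positions': array([ 1.19187145e+00,  8.78848141e-02,  1.37206804e+00, -1.34392217e-05,
        1.68355789e+00, -1.03098374e-01]), 'qvel': array([-2.65692050e-04, -1.29949212e-03, -3.66326099e-03, -4.55224526e-05,
        6.13715725e-04, -1.49706415e-04]), 'joint_torque': array([ 2.07583005e-03, -3.41252840e+01, -3.03300834e+01,  7.21187750e-02,
        3.04260955e-02, -7.31477326e-05]), 'tool_pos': array([0.14962193, 0.52876984, 0.20443696]), 'ee_rot': array([-3.13968337e+00, -1.84116558e-04,  2.86576448e+00]), 'wrist_force': array([ 0.2511959 , -0.17754053, -0.20950389]), 'wrist_torque': array([-0.05058672, -0.01182041,  0.00958049]), 'width': 0.09395769831715164}
```

View pics/top0.png

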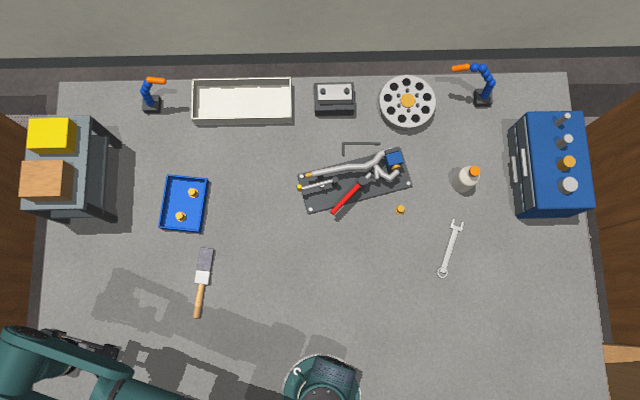

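View pics/side0.png

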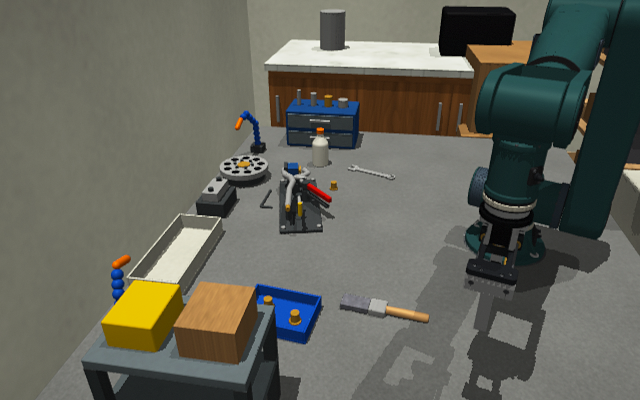

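The top view shows the clamp around (355,180). Its tails and yellow tab are on the left (299,187), its jaws and blue block on the right (395,157), and the red handle runs from (332,212) to (362,182). The side view shows the same layout, with the arm clear of it. Next I measure the plate, handle and tab.

```bash
python3 - <<'E'
from h import *
import pickle
s=pickle.load(open("top.pkl","rb"));f=s["frame"];hsv=cv2.cvtColor(f,cv2.COLOR_RGB2HSV)
box=np.zeros(f.shape[:2],np.uint8);box[140:225,285:420]=255
def m(lo,hi): return cv2.inRange(hsv,lo,hi)&box
red=m((0,150,80),(6,255,255))|m((174,150,80),(180,255,255))
yel=m((20,150,100),(35,255,255)); blue=m((100,120,60),(130,255,255))
dark=m((0,0,0),(180,255,95))
for n,k,z in(("red",red,.079),("yel",yel,.105),("blue",blue,.07),("dark",dark,.012)):
    if n=="dark": k=cv2.morphologyEx(k,cv2.MORPH_OPEN,np.ones((2,2)))
    cs,_=cv2.findContours(k,cv2.RETR_EXTERNAL,cv2.CHAIN_APPROX_NONE)
    for c in sorted(cs,key=cv2.contourArea)[::-1][:2]:
        r=cv2.minAreaRect(c);print(n,len(c),cv2.contourArea(c),r)
        for p in cv2.boxPoints(r): print("   ",p.round(1),ray(s,*p,z)[:2].round(4))
        mo=c.reshape(-1,2).mean(0);print("   mean",mo,ray(s,*mo,z).round(4))
c=cv2.resize(f[135:230,285:420],None,fx=5.9,fy=5.9,interpolation=cv2.INTER_CUBIC);cv2.imwrite("pics/crop0.png",c[:,:,::-1])
E
```

```text
red 64 171.0 ((345.25, 198.24998474121094), (4.949747085571289, 39.59797668457031), 45.0)
    [329.5 210.5] [ 0.5012 -0.0378]
    [357.5 182.5] [ 0.5806 -0.1197]
    [361. 186.] [ 0.5702 -0.1292]
    [333. 214.] [ 0.491  -0.0473]
   mean [345.421875 198.1875  ] [ 0.5357 -0.0838  0.079 ]
yel 19 21.5 ((399.5, 208.5), (5.0, 7.0), 90.0)
    [396. 206.] [ 0.5048 -0.2214]
    [403. 206.] [ 0.5043 -0.2408]
    [403. 211.] [ 0.4902 -0.24  ]
    [396. 211.] [ 0.4907 -0.2206]
   mean [400.10526316 208.21052632] [ 0.4983 -0.2324  0.105 ]
yel 13 11.5 ((298.5, 187.5), (5.0, 3.0), 90.0)
    [297. 185.] [0.5706 0.0517]
    [300. 185.] [0.5704 0.0433]
    [300. 190.] [0.5561 0.0436]
    [297. 190.] [0.5563 0.0519]
   mean [298.92307692 187.30769231] [0.5638 0.0465 0.105 ]
blue 53 190.5 ((393.2500305175781, 158.74998474121094), (14.23024845123291, 17.076295852661133), 71.56504821777344)
    [382.9 154.7] [ 0.6643 -0.1973]
    [399.1 149.3] [ 0.6796 -0.2452]
    [403.6 162.8] [ 0.6386 -0.256 ]
    [387.4 168.2] [ 0.6235 -0.2083]
   mean [393.20754717 158.8490566 ] [ 0.6511 -0.2266  0.07  ]
dark 209 517.5 ((368.8862609863281, 191.80813598632812), (19.75484275817871, 85.32817840576172), 59.34933090209961)
    [327.1 205.1] [ 0.5307 -0.0333]
    [400.6 161.6] [ 0.6596 -0.2579]
    [410.6 178.6] [ 0.6062 -0.2852]
    [337.2 222.1] [ 0.4791 -0.0615]
   mean [373.5645933  189.50239234] [ 0.575  -0.1727  0.012 ]
dark 144 241.0 ((342.1170959472656, 176.74635314941406), (8.01958179473877, 65.70632934570312), 81.08507537841797)
    [309.  177.9] [0.6149 0.0187]
    [374.  167.7] [ 0.6422 -0.1769]
    [375.2 175.6] [ 0.6175 -0.1795]
    [310.3 185.8] [0.5904 0.0155]
   mean [342.61805556 176.86111111] [ 0.6158 -0.0818  0.012 ]
```

View pics/crop0.png

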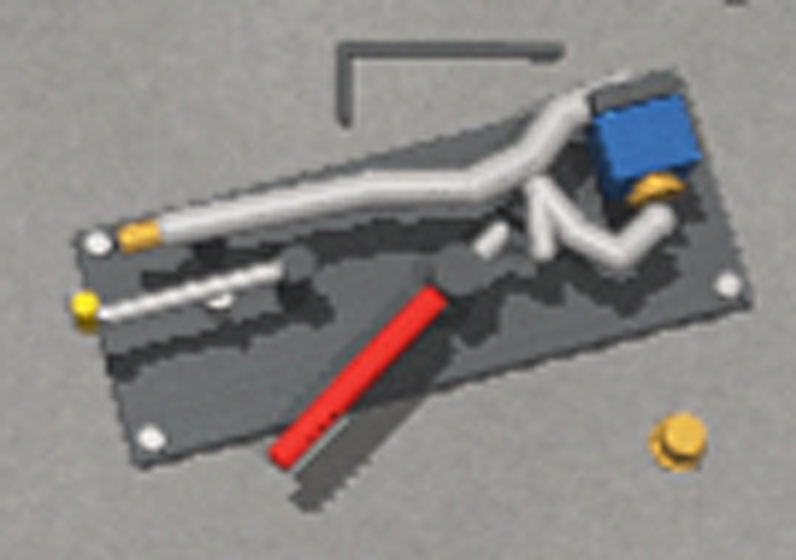

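The crop shows the plate corners at about (78,233), (680,68), (752,303) and (142,467), and the handle open from (435,295) to (280,460). The yellow tab is at (85,305). I fit the clamp pose to these points.

```bash
python3 - <<'E'
from h import *
import pickle
from scipy.optimize import least_squares
s=pickle.load(open("top.pkl","rb"))
C=[((78,233),(85,175),.012),((680,68),(85,-150),.012),((752,303),(-40,-150),.012),((142,467),(-40,175),.012),((85,303),(24,180),.105)]
W=np.array([ray(s,285+(u+.5)/5.9-.5,135+(v+.5)/5.9-.5,z)[:2] for (u,v),_,z in C]);L=np.array([c for _,c,_ in C])/1e3
def T(p,l): 
    c,n=np.cos(p[2]),np.sin(p[2]);return np.array(p[:2])+l@np.array([[c,n],[-n,c]])
r=least_squares(lambda p:(T(p,L)-W).ravel(),[.59,-.12,.2]);p=r.x;print(p,(r.fun.reshape(-1,2)*1e3).round(1))
# handle ends on top face z .079: centreline in crop
q=[ray(s,285+u/5.9,135+v/5.9,.079)[:2] for u,v in((433,294),(282,460))]
c,n=np.cos(p[2]),np.sin(p[2]);inv=lambda w:(np.array(w)-p[:2])@np.array([[c,-n],[n,c]])
for a in q: print("handle clamp coords",(inv(a)*1e3).round(1),a)
d=inv(q[1])-inv(q[0]);print("lean",np.arctan2(-d[0],d[1]))
for l in ((24,180),(24,75),(0,0),(0,112)): print(l,T(p,np.array(l)/1e3).round(4))
np.save("clamp.npy",p)
E
```

```text
[ 0.58764769 -0.13542806  0.24691643] [[-0.1  2.9]
 [-1.6 -1.7]
 [ 2.2 -2.6]
 [ 0.3  2.6]
 [-0.8 -1.2]]
handle clamp coords [-10.2  16.5] [ 0.57373546 -0.12194553]
handle clamp coords [-69.2 108.8] [ 0.49391905 -0.04682815]
lean 0.5688017572328475
(24, 180) [0.5669 0.045 ]
(24, 75) [ 0.5926 -0.0568]
(0, 0) [ 0.5876 -0.1354]
(0, 112) [ 0.5603 -0.0268]
```

Call:
{"op": "step_arm", "data": {"plan": [[[332,-613,0,-2.05,0],[332,-613,0,-2.05,0],[332,-613,0,-2.05,0],[332,-613,0,-2.05,0],[332,-613,0,-2.05,0],[332,-613,0,-2.05,0],[332,-613,0,-2.05,0],[332,-613,0,-2.05,0]]]}}

```text
time: 0.77
tool_pos: [0.3086, 0.2342, 0.2052]
ee_rot: [3.142, 0.0, 1.86]
wrist_force: [0.6, 0.1, -0.1]
width: 0.0437
```

Call:
{"op": "step_arm", "data": {"plan": [[[173,-320,0,-1.05,0],[173,-320,0,-1.05,0],[173,-320,0,-1.05,0],[173,-320,0,-1.05,0],[173,-320,0,-1.05,0],[173,-320,0,-1.05,0],[173,-320,0,-1.05,0],[173,-320,0,-1.05,0]]]}}

```text
time: 1.43
tool_pos: [0.4673, -0.0592, 0.2051]
ee_rot: [-3.141, -0.0, 0.859]
wrist_force: [1.0, 0.0, 0.2]
width: 0.0002
```

Call:
{"op": "step_arm", "data": {"plan": [[[7,-13,0,-0.05,0],[7,-13,-40,-0.05,0],[7,-13,-80,-0.05,0],[7,-13,-120,-0.05,0],[7,-13,-134,-0.05,0],[7,-13,-144,-0.05,0],[7,-13,-144,-0.05,0],[7,-13,-144,-0.05,0]]]}}

```text
time: 2.1
tool_pos: [0.4744, -0.0702, 0.062]
ee_rot: [3.141, -0.0, 0.816]
wrist_force: [0.4, -0.7, 0.2]
width: 0.0006
```

```bash
cat > st.py <<'E'
from h import *
p=np.load("clamp.npy")
def show():
    o=robot.get_obs();c,n=np.cos(p[2]),np.sin(p[2]);Ri=np.array([[c,-n],[n,c]])
    print("t",round(o["time"],2),"pos",(o["tool_pos"]*1e3).round(1),"yaw",o["ee_rot"][2].round(3),"F",o["wrist_force"].round(1),"clamp xy",((o["tool_pos"][:2]-p[:2])@Ri*1e3).round(1),"Fc",(o["wrist_force"][:2]@Ri).round(1))
if __name__=="__main__": show()
E
python3 - <<'E'
from st import *
show()
s=cams.snapshot("top");f=s["frame"]
c=cv2.resize(f[135:240,285:420],None,fx=5.5,fy=5.5,interpolation=cv2.INTER_CUBIC);cv2.imwrite("pics/c1.png",c[:,:,::-1])
s=cams.snapshot("side");f=s["frame"]
c=cv2.resize(f[140:250,250:390],None,fx=5,fy=5,interpolation=cv2.INTER_CUBIC);cv2.imwrite("pics/s1.png",c[:,:,::-1])
E
```

```text
t 2.1 pos [474.4 -70.2  62. ] yaw 0.816 F [ 0.4 -0.7  0.2] clamp xy [-93.8  90.9] Fc [ 0.3 -0.8]
```

View pics/s1.png

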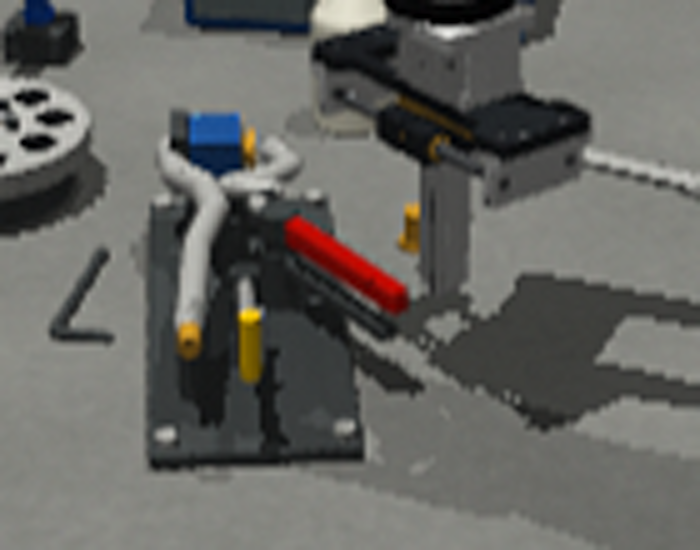

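The side crop shows shut fingers standing outside the red handle's tail at (445,270), at handle height and clear of everything. I tabulate the push path.

```bash
python3 - <<'E'
from st import *
q0=None
for th in np.arange(.60,-.06,-.03):
    a=th+p[2];t=np.array([np.cos(a),np.sin(a)]);u=np.array([-t[1],t[0]])
    q=(p[:2]+.112*u-.015*t)*1e3
    print(round(th,2),q.round(1),"yaw",a.round(3), None if q0 is None else (q-q0).round(2));q0=q
E
```

```text
0.6 [493.8 -72.5] yaw 0.847 None
0.57 [495.7 -69.7] yaw 0.817 [1.93 2.79]
0.54 [497.7 -67. ] yaw 0.787 [2.01 2.73]
0.51 [499.8 -64.3] yaw 0.757 [2.09 2.67]
0.48 [502.  -61.7] yaw 0.727 [2.17 2.6 ]
0.45 [504.3 -59.2] yaw 0.697 [2.25 2.54]
0.42 [506.6 -56.7] yaw 0.667 [2.32 2.47]
0.39 [509.  -54.3] yaw 0.637 [2.4 2.4]
0.36 [511.4 -52. ] yaw 0.607 [2.47 2.32]
0.33 [514.  -49.7] yaw 0.577 [2.54 2.25]
0.3 [516.6 -47.6] yaw 0.547 [2.6  2.17]
0.27 [519.3 -45.5] yaw 0.517 [2.67 2.09]
0.24 [522.  -43.5] yaw 0.487 [2.73 2.01]
0.21 [524.8 -41.5] yaw 0.457 [2.79 1.93]
0.18 [527.6 -39.7] yaw 0.427 [2.84 1.84]
0.15 [530.5 -37.9] yaw 0.397 [2.9  1.76]
0.12 [533.5 -36.3] yaw 0.367 [2.95 1.67]
0.09 [536.5 -34.7] yaw 0.337 [3.   1.58]
0.06 [539.5 -33.2] yaw 0.307 [3.04 1.49]
0.03 [542.6 -31.8] yaw 0.277 [3.09 1.4 ]
-0.0 [545.7 -30.5] yaw 0.247 [3.13 1.3 ]
-0.03 [548.9 -29.3] yaw 0.217 [3.17 1.21]
```

Call:
{"op": "step_arm", "data": {"plan": [[[6,-10,0,0,0],[11,-10,0,0,0],[16,-6,0,0,0],[19,-3,0,0,0],[19,-3,0,0,0],[19,-3,0,0,0]]]}}

```text
time: 2.7
tool_pos: [0.4932, -0.0727, 0.0615]
ee_rot: [-3.141, 0.0, 0.817]
wrist_force: [0.1, 0.2, 0.0]
width: 0.0007
```

Call:
{"op": "step_arm", "data": {"plan": [[[1,1.4,0,0,0],[2,2.8,0,0,0],[2,2.8,0,0,0]]]}}

```text
time: 2.95
tool_pos: [0.495, -0.07, 0.0614]
ee_rot: [-3.142, -0.0, 0.816]
wrist_force: [-0.4, 0.3, 0.2]
width: 0.0006
```

Call:
{"op": "step_arm", "data": {"plan": [[[1,1.4,0,0,0],[2,2.7,0,-0.03,0],[2,2.7,0,-0.03,0]]]}}

```text
time: 3.2
tool_pos: [0.4971, -0.0674, 0.0615]
ee_rot: [3.142, -0.0, 0.785]
wrist_force: [0.0, 0.9, 0.6]
width: 0.0006
```

Call:
{"op": "step_arm", "data": {"plan": [[[1,1.4,0,0,0],[2.1,2.7,0,-0.03,0],[2.1,2.7,0,-0.03,0]]]}}

```text
time: 3.45
tool_pos: [0.499, -0.0647, 0.0614]
ee_rot: [-3.141, 0.0, 0.756]
wrist_force: [-0.9, 0.3, -0.4]
width: 0.0006
```

Call:
{"op": "step_arm", "data": {"plan": [[[1.1,1.3,0,0,0],[2.2,2.6,0,-0.03,0],[2.2,2.6,0,-0.03,0]]]}}

```text
time: 3.7
tool_pos: [0.5012, -0.0621, 0.0614]
ee_rot: [-3.141, 0.0, 0.726]
wrist_force: [0.3, -0.1, 0.3]
width: 0.0003
```

Call:
{"op": "step_arm", "data": {"plan": [[[1.1,1.3,0,0,0],[2.2,2.6,0,-0.03,0],[2.2,2.6,0,-0.03,0]]]}}

```text
time: 3.95
tool_pos: [0.5031, -0.0599, 0.0613]
ee_rot: [-3.141, 0.001, 0.696]
wrist_force: [-2.8, -1.0, 1.8]
width: 0.0007
```

Call:
{"op": "step_arm", "data": {"plan": [[[1.1,1.3,0,0,0],[2.3,2.5,0,-0.03,0],[2.3,2.5,0,-0.03,0]]]}}

```text
time: 4.2
tool_pos: [0.5055, -0.0572, 0.0613]
ee_rot: [-3.141, 0.001, 0.666]
wrist_force: [-2.1, -0.1, 0.5]
width: 0.0005
```

Call:
{"op": "step_arm", "data": {"plan": [[[1.1,1.3,0,0,0],[2.3,2.5,0,-0.03,0],[2.3,2.5,0,-0.03,0]]]}}

```text
time: 4.45
tool_pos: [0.508, -0.0545, 0.0614]
ee_rot: [-3.141, 0.0, 0.636]
wrist_force: [-3.0, -0.8, 0.1]
width: 0.0006
```

Call:
{"op": "step_arm", "data": {"plan": [[[1.2,1.2,0,0,0],[2.4,2.4,0,-0.03,0],[2.4,2.4,0,-0.03,0]]]}}

```text
time: 4.7
tool_pos: [0.5106, -0.052, 0.0614]
ee_rot: [-3.141, -0.0, 0.606]
wrist_force: [-2.3, 0.0, 0.5]
width: 0.0004
```

```bash
python3 - <<'E'
from st import *
show()
s=cams.snapshot("top");f=s["frame"]
c=cv2.resize(f[135:240,285:420],None,fx=5.5,fy=5.5,interpolation=cv2.INTER_CUBIC);cv2.imwrite("pics/c2.png",c[:,:,::-1])
E
```

```text
t 4.7 pos [510.6 -52.   61.4] yaw 0.606 F [-2.3  0.   0.5] clamp xy [-54.4  99.8] Fc [-2.2  0.6]
```

View pics/c2.png

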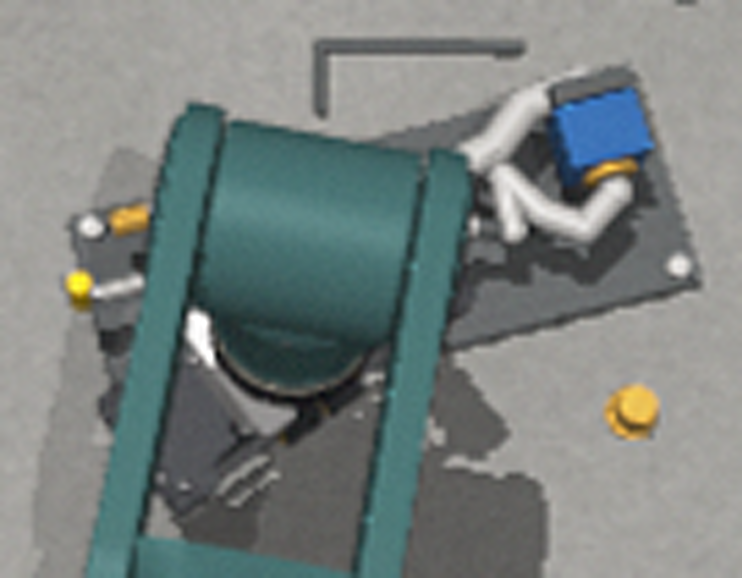

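The top crop shows the arm hiding the handle, with the nose (620,190) now near the bush (610,175). I continue by feel.

Call:
{"op": "step_arm", "data": {"plan": [[[1.2,1.2,0,0,0],[2.4,2.3,0,-0.03,0],[2.4,2.3,0,-0.03,0]]]}}

```text
time: 5.0
tool_pos: [0.513, -0.0497, 0.0614]
ee_rot: [-3.141, 0.0, 0.576]
wrist_force: [-3.0, 0.2, 0.1]
width: 0.0003
```

Call:
{"op": "step_arm", "data": {"plan": [[[1.2,1.2,0,0,0],[2.5,2.3,0,-0.03,0],[2.5,2.3,0,-0.03,0]]]}}

```text
time: 5.25
tool_pos: [0.5149, -0.0478, 0.0613]
ee_rot: [-3.141, 0.002, 0.546]
wrist_force: [-4.9, -1.7, 0.6]
width: 0.0004
```

Call:
{"op": "step_arm", "data": {"plan": [[[1.3,1.1,0,0,0],[2.6,2.2,0,-0.03,0],[2.6,2.2,0,-0.03,0]]]}}

```text
time: 5.5
tool_pos: [0.5165, -0.0461, 0.0612]
ee_rot: [-3.141, 0.004, 0.516]
wrist_force: [-6.6, -2.3, 1.4]
width: 0.0005
```

Call:
{"op": "step_arm", "data": {"plan": [[[1.3,1.1,0,0,0],[2.6,2.1,0,-0.03,0],[2.6,2.1,0,-0.03,0]]]}}

```text
time: 5.75
tool_pos: [0.5183, -0.0445, 0.0611]
ee_rot: [-3.141, 0.006, 0.486]
wrist_force: [-9.8, -3.2, 3.5]
width: 0.0009
```

Call:
{"op": "step_arm", "data": {"plan": [[[1.3,1.0,0,0,0],[2.7,2.1,0,-0.03,0],[2.7,2.1,0,-0.03,0]]]}}

```text
time: 6.0
tool_pos: [0.5203, -0.0427, 0.061]
ee_rot: [-3.141, 0.008, 0.456]
wrist_force: [-10.3, -4.6, 3.0]
width: 0.0005
```

Call:
{"op": "step_arm", "data": {"plan": [[[1.3,1.0,0,0,0],[2.7,2.0,0,-0.03,0],[2.7,2.0,0,-0.03,0]]]}}

```text
time: 6.25
tool_pos: [0.5225, -0.0408, 0.0609]
ee_rot: [-3.141, 0.009, 0.426]
wrist_force: [-11.3, -5.1, 3.6]
width: 0.0003
```

Call:
{"op": "step_arm", "data": {"plan": [[[1.3,0.9,0,0,0],[2.8,1.9,0,-0.03,0],[2.8,1.9,0,-0.03,0]]]}}

```text
time: 6.5
tool_pos: [0.5251, -0.0389, 0.0609]
ee_rot: [-3.141, 0.01, 0.396]
wrist_force: [-11.5, -4.3, 4.9]
width: 0.0006
```

Plateau at about 12.5 N. I continue.

Call:
{"op": "step_arm", "data": {"plan": [[[1.4,0.9,0,0,0],[2.8,1.8,0,-0.03,0],[2.8,1.8,0,-0.03,0]]]}}

```text
time: 6.75
tool_pos: [0.5281, -0.0368, 0.0609]
ee_rot: [-3.141, 0.009, 0.366]
wrist_force: [-11.6, -4.2, 4.7]
width: 0.0003
```

Call:
{"op": "step_arm", "data": {"plan": [[[1.4,0.9,0,0,0],[2.9,1.8,0,-0.03,0],[2.9,1.8,0,-0.03,0]]]}}

```text
time: 7.0
tool_pos: [0.5319, -0.0344, 0.0611]
ee_rot: [-3.141, 0.007, 0.336]
wrist_force: [-9.2, -2.0, 2.7]
width: 0.0003
```

Call:
{"op": "step_arm", "data": {"plan": [[[1.0,0.6,0,-0.02,0],[2.0,1.1,0,-0.02,0],[2.0,1.1,0,-0.02,0]]]}}

```text
time: 7.25
tool_pos: [0.535, -0.0328, 0.0612]
ee_rot: [-3.141, 0.004, 0.317]
wrist_force: [-6.0, -0.8, 1.4]
width: 0.0005
```

Call:
{"op": "step_arm", "data": {"plan": [[[1.0,0.5,0,-0.02,0],[2.0,1.0,0,-0.02,0],[2.0,1.0,0,-0.02,0]]]}}

```text
time: 7.5
tool_pos: [0.5385, -0.0311, 0.0614]
ee_rot: [-3.14, -0.0, 0.297]
wrist_force: [-4.0, -0.2, 0.5]
width: 0.0006
```

Call:
{"op": "step_arm", "data": {"plan": [[[0.7,0.3,0,0,0],[1.4,0.6,0,-0.01,0],[1.4,0.6,0,-0.01,0],[1.4,0.6,0,-0.01,0]]]}}

```text
time: 7.83
tool_pos: [0.5413, -0.0312, 0.0621]
ee_rot: [3.14, -0.003, 0.286]
wrist_force: [0.3, -0.4, -0.1]
width: 0.0006
```

The force dropped to zero, so it has probably snapped over. I back off and look.

Call:
{"op": "step_arm", "data": {"plan": [[[-10,-3,0,0,0],[-25,-7,0,0,0],[-50,-14,0,0,0],[-50,-14,30,0,0],[-50,-14,70,0,0],[-70,-14,110,0,0],[-100,-14,140,0,0],[-130,-14,140,0,0]]]}}

```text
time: 8.5
tool_pos: [0.4124, -0.0462, 0.2086]
ee_rot: [3.135, -0.012, 0.286]
wrist_force: [0.3, 0.1, 1.3]
width: 0.0004
```

```bash
python3 - <<'E'
from st import *
show()
s=cams.snapshot("top");f=s["frame"]
c=cv2.resize(f[135:240,285:420],None,fx=5.5,fy=5.5,interpolation=cv2.INTER_CUBIC);cv2.imwrite("pics/c3.png",c[:,:,::-1])
E
```

```text
t 8.5 pos [412.4 -46.2 208.6] yaw 0.286 F [0.3 0.1 1.3] clamp xy [-148.1  129.4] Fc [0.3 0. ]
```

View pics/c3.png

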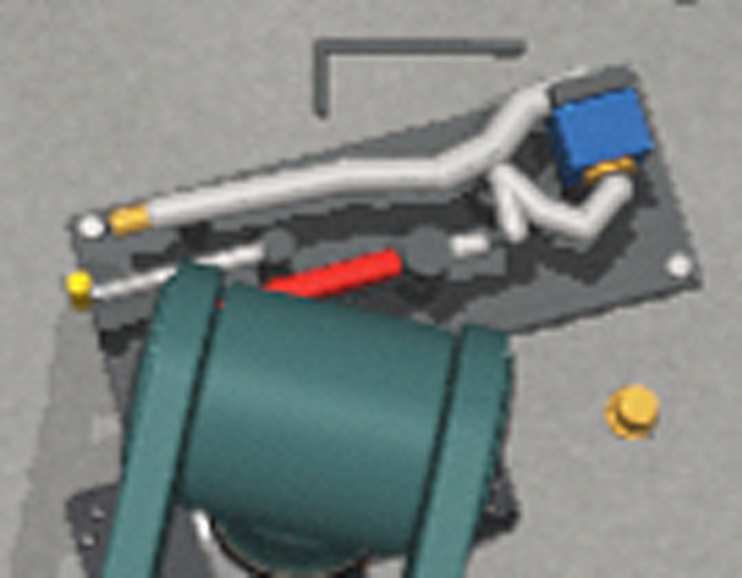

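The clamp is locked: the handle (395,262)-(270,292) lies nearly parallel to the lever, and the nose is against a seated bush head at (610,170). The tab is at (80,288). Next I go above its +x side.

Call:
{"op": "step_arm", "data": {"plan": [[[30,20,0,0,0],[60,40,0,0,0],[95,60,0,-0.02,0],[130,80,0,-0.04,0],[160,95,0,-0.04,0],[175,100,0,-0.04,0],[175,100,0,-0.04,0]]]}}

```text
time: 9.13
tool_pos: [0.5868, 0.056, 0.1997]
ee_rot: [-3.141, 0.001, 0.248]
wrist_force: [-0.7, 0.0, -0.7]
width: 0.0004
```

```bash
python3 st.py
```

```text
t 9.13 pos [586.8  56.  199.7] yaw 0.248 F [-0.7  0.  -0.7] clamp xy [ 46.  185.8] Fc [-0.7  0.2]
```

Call:
{"op": "step_arm", "data": {"plan": [[[0,0,-30,0,0],[0,0,-65,0,0],[0,0,-95,0,0],[0,0,-110,0,0],[0,0,-117,0,0],[0,0,-117,0,0],[0,0,-117,0,0]]]}}

```text
time: 9.72
tool_pos: [0.5848, 0.0544, 0.0855]
ee_rot: [3.141, -0.001, 0.245]
wrist_force: [0.8, 0.1, 0.4]
width: 0.0006
```

```bash
python3 - <<'E'
from st import *
show()
s=cams.snapshot("side");f=s["frame"]
c=cv2.resize(f[140:250,250:390],None,fx=5,fy=5,interpolation=cv2.INTER_CUBIC);cv2.imwrite("pics/s4.png",c[:,:,::-1])
E
```

```text
t 9.72 pos [584.8  54.4  85.5] yaw 0.245 F [0.8 0.1 0.4] clamp xy [ 43.7 184.8] Fc [ 0.8 -0.1]
```

View pics/s4.png

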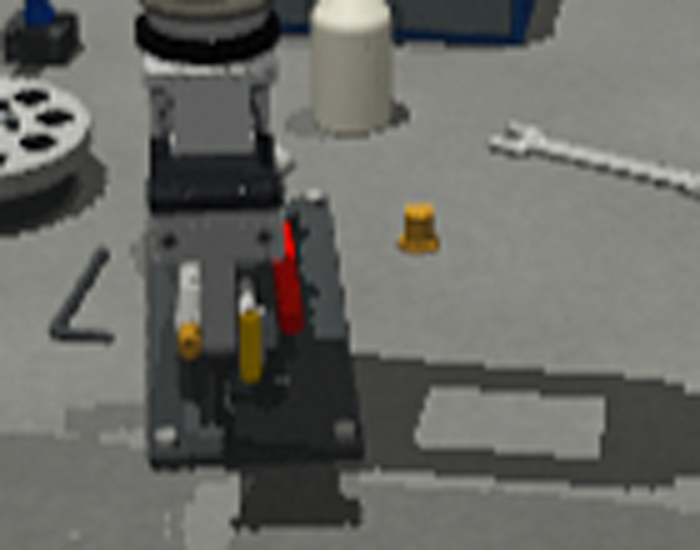

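The side crop shows the finger (208-236) between the screw (190) and the tab (250), clear of both. Now I pull along the lever's arc, feeling the force.

Call:
{"op": "step_arm", "data": {"plan": [[[-2.5,-1.1,0,0,0],[-5.3,-2.2,0,0,0],[-8,-2.6,0,0,0],[-10.5,-3,0,0,0],[-13.5,-3.5,0,0.05,0],[-16.2,-4,0,0.1,0],[-16.2,-4,0,0.1,0]]]}}

```text
time: 10.35
tool_pos: [0.5688, 0.0508, 0.0852]
ee_rot: [3.141, -0.001, 0.347]
wrist_force: [0.9, 0.0, 0.9]
width: 0.0006
```

Call:
{"op": "step_arm", "data": {"plan": [[[-2.6,-0.8,0,0,0],[-5.3,-1.5,0,0.05,0],[-8,-2.2,0,0.08,0],[-10.6,-3,0,0.1,0],[-10.6,-3,0,0.1,0]]]}}

```text
time: 10.77
tool_pos: [0.5586, 0.0479, 0.085]
ee_rot: [3.141, -0.002, 0.445]
wrist_force: [3.1, 0.9, 0.8]
width: 0.0007
```

Call:
{"op": "step_arm", "data": {"plan": [[[-2.5,-1,0,0,0],[-5,-2,0,0.05,0],[-5,-2,0,0.05,0]]]}}

```text
time: 11.02
tool_pos: [0.5529, 0.0457, 0.0848]
ee_rot: [3.141, 0.0, 0.496]
wrist_force: [2.1, 0.0, 1.4]
width: 0.0002
```

Call:
{"op": "step_arm", "data": {"plan": [[[-2.5,-1,0,0,0],[-5,-2,0,0.05,0],[-5,-2,0,0.05,0]]]}}

```text
time: 11.27
tool_pos: [0.5476, 0.0436, 0.0844]
ee_rot: [-3.142, 0.001, 0.545]
wrist_force: [1.7, 0.8, 2.1]
width: 0.0004
```

Call:
{"op": "step_arm", "data": {"plan": [[[-2.5,-1.2,0,0,0],[-5,-2.4,0,0.05,0],[-5,-2.4,0,0.05,0]]]}}

```text
time: 11.52
tool_pos: [0.5428, 0.0412, 0.0844]
ee_rot: [3.142, 0.001, 0.595]
wrist_force: [2.0, 0.7, 1.2]
width: 0.0005
```

Call:
{"op": "step_arm", "data": {"plan": [[[-2.4,-1.3,0,0,0],[-4.7,-2.6,0,0.05,0],[-4.7,-2.6,0,0.05,0]]]}}

```text
time: 11.77
tool_pos: [0.5382, 0.0387, 0.0844]
ee_rot: [3.141, 0.0, 0.645]
wrist_force: [2.8, 0.3, 0.6]
width: 0.0006
```

Call:
{"op": "step_arm", "data": {"plan": [[[-2.4,-1.4,0,0,0],[-4.7,-2.9,0,0.05,0],[-4.7,-2.9,0,0.05,0]]]}}

```text
time: 12.02
tool_pos: [0.5335, 0.0358, 0.0844]
ee_rot: [3.141, 0.0, 0.695]
wrist_force: [3.3, 0.1, 0.7]
width: 0.0004
```

```bash
python3 - <<'E'
from st import *
show()
s=cams.snapshot("side");f=s["frame"]
c=cv2.resize(f[140:250,250:390],None,fx=5,fy=5,interpolation=cv2.INTER_CUBIC)
s=cams.snapshot("top");f=s["frame"]
cv2.imwrite("pics/s5.png",c[:,:,::-1]);c=cv2.resize(f[135:240,285:420],None,fx=5.5,fy=5.5,interpolation=cv2.INTER_CUBIC);cv2.imwrite("pics/c5.png",c[:,:,::-1])
E
```

```text
t 12.02 pos [533.5  35.8  84.4] yaw 0.695 F [3.3 0.1 0.7] clamp xy [-10.6 179.3] Fc [ 3.2 -0.7]
```

View pics/s5.png

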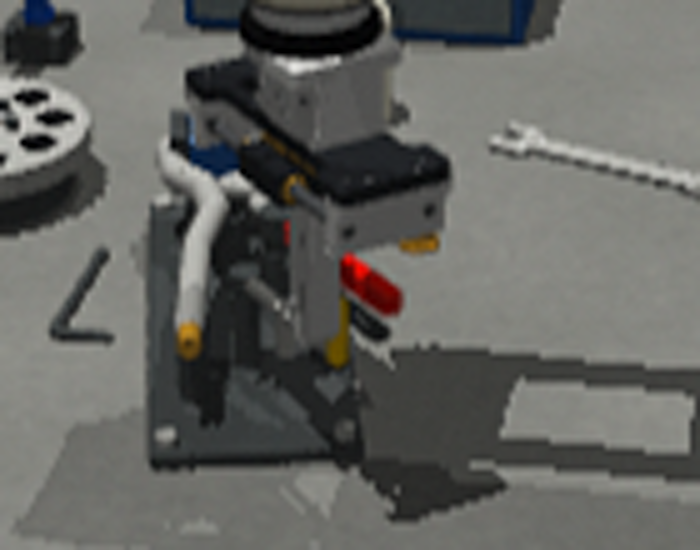

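The side crop shows the handle sprung fully open (370,285) and the tab hooked at (340,330). I ease the lever back along the same arc and then lift away.

Call:
{"op": "step_arm", "data": {"plan": [[[5,3,0,-0.05,0],[9.5,5.5,0,-0.1,0],[14.5,8,0,-0.15,0],[19.5,10,0,-0.2,0],[24.5,12,0,-0.25,0],[30,13.5,0,-0.3,0],[35,15,0,-0.35,0],[40.5,16,0,-0.4,0]]]}}

```text
time: 12.78
tool_pos: [0.5736, 0.0523, 0.084]
ee_rot: [-3.141, 0.002, 0.292]
wrist_force: [1.3, -0.0, 1.8]
width: 0.0007
```

Call:
{"op": "step_arm", "data": {"plan": [[[5,1.5,0,-0.03,0],[10.5,2.8,0,-0.05,0],[10.5,2.8,0,-0.05,0],[10.5,2.8,30,-0.05,0],[10.5,2.8,65,-0.05,0],[10.5,2.8,100,-0.05,0],[-30,2.8,120,-0.05,0],[-70,2.8,120,-0.05,0]]]}}

```text
time: 13.45
tool_pos: [0.5078, 0.0546, 0.2085]
ee_rot: [3.14, -0.006, 0.245]
wrist_force: [-0.2, -0.8, 1.1]
width: 0.0004
```

Call:
{"op": "step_arm", "data": {"plan": [[[-40,20,0,0,0],[-80,30,0,0,0],[-120,40,0,0,0],[-160,50,0,0,0],[-190,60,0,0,0],[-190,60,0,0,0],[-190,60,0,0,0]]]}}

```text
time: 14.03
tool_pos: [0.3146, 0.115, 0.2046]
ee_rot: [3.141, -0.001, 0.248]
wrist_force: [-0.1, 0.2, 0.0]
width: 0.0006
```

```bash
python3 - <<'E'
from st import *
show()
s=cams.snapshot("top");f=s["frame"]
cv2.imwrite("pics/c6.png",cv2.resize(f[135:240,285:420],None,fx=5.5,fy=5.5,interpolation=cv2.INTER_CUBIC)[:,:,::-1])
E
```

```text
t 14.03 pos [314.6 115.  204.6] yaw 0.248 F [-0.1  0.2  0. ] clamp xy [-203.6  309.6] Fc [-0.1  0.3]
```

View pics/c6.png

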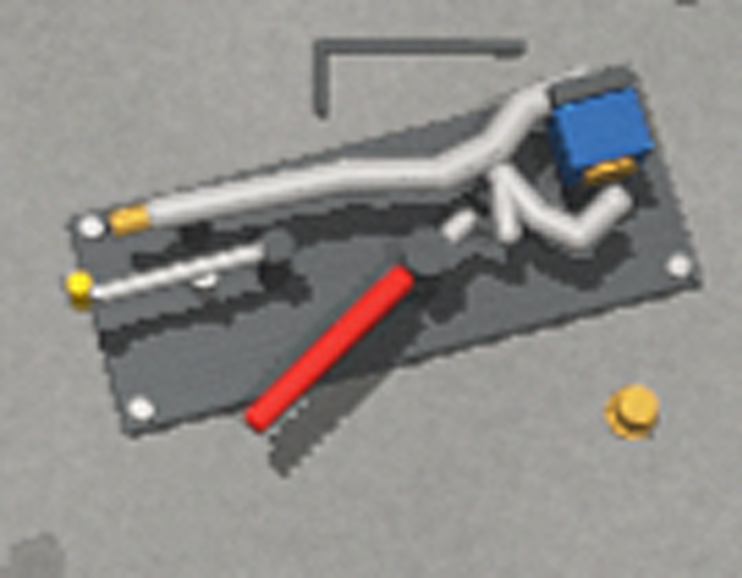

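The handle is open, the lever is back at rest (tab at (80,288)), and the bush head sits flush on the block with the nose clear of it. I hand in.

```bash
python3 -c "
from bench import robot
print(robot.close_job())"
```

```text
the job is handed in; nothing more can be done
None
```

The job is handed in after about 14 s of robot time; no verdict was reported.

- **Locking:** I squeezed the red handle in 1–3 mm steps. Wrist force rose to about 13 N at the bite, faded, then dropped to zero at the snap. I backed off, and a top picture showed the clamp locked by itself with the bush head against the block.
- **Release:** I hooked the yellow tab from its +x side and pulled it along the lever's arc. The highest reading was about 3.4 N, well below the 8 N the task allows for. Forces are only read at the end of each move, so I may have missed the peak. A side picture then showed the handle sprung open.
- **Final check:** After I eased the lever back, the last top picture showed the handle open, the lever at rest, the bush flush and the nose clear of it. The spare bush and hex key beside the clamp were unmoved, and wrist force was about 0 N. I did not look again at the tray, wrench, brush or bottle; the arm passed above the bench at about 0.2 m.

**Disagreement:** The fingers felt the handle about 12 mm later than the picture had predicted. I don't know why, so I went by force from there on. I judged the bush to be home by eye and did not measure it.

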